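# Lock the paint chest

### The arm

A 6-joint arm with a two-finger parallel gripper is mounted at the origin on the work surface. World frame = base frame: x ahead of the robot, y to its left, z up, the work surface at z = 0. Lengths are in mm, angles in rad, forces in N, time in s.
With the tool pointing down it reaches from about 275 to 750 mm from the base axis. Payload 10.2 kg.
Tool frame: the origin (TCP) lies midway between the tips of the shut fingers; the grasp point (between the pads) lies 19 mm behind it (ctrl.tcp_to_grasp is the z of the grasp point in the tool frame, in mm); z points along the fingers, y is the direction in which the jaws open and shut (so a half turn about z gives the same grasp; the last joint's range is limited). The gripper opens to 85 mm and grips with 20 to 120 N. Pads are 22 mm wide; open, the fingers measure 114 mm over their backs; the gripper's body (76 mm by 85 mm) begins 54 mm behind the grasp point. The pads swing forward as they close: fully open they stand 13 mm farther back than shut.
Start: joints at [-1.557, 0.313, 1.498, -0, 1.331, -0.223], TCP at [123.148, -510.358, 231.294] pointing down, gripper open.
Joint ranges: [-2.94, 2.94], [-0.97, 2.17], [0.19, 2.56], [-1.23, 4.37], [0.02, 3.11], [-2.88, 2.88]. Speed limits (rad/s): [2.39, 2.39, 3.01, 3.14, 3.14, 3.14].

### API

Orientations are given as a unit quaternion [w, x, y, z].
In Python, from rig import sensors, capture, order, ctrl gives the robot as it stands. The module is installed in compiled form; this text tells all that it offers.
- The arm moves only by the tool play_rows, never from a script. Its argument "deltas" is a list of rows, each a list of 7 numbers: the shift along the world's x, y, z in units of 40 mm (1.0 is 40 mm), then the turn, a rotation vector about the world's x, y, z in units of 6 degrees (1.0 is 6 degrees), then the opening, from -1 (shut) to 1 (fully open). A call has 1 to 8 rows; each row shifts and turns the commanded pose from where the row before left it; what a row does not reach is not made up. A row lasts 1/12 s, in which the tool goes at most 41.7 mm and 7.16 degrees, less where a joint would pass 70% of its speed; a pose out of reach is approached as far as the arm can. A call is refused whole if a number of a shift passes 1 or a number of a turn 1, either way. A call with a gripper value outside its range is refused whole. The fingers move at their own pace and stop on an object; "squeeze" is the grip in N (left out, the last holds). Time passes only in rows, so rows that do not move let the fingers close. It gives the time, the measured TCP pose, the force and the opening at its end, in the units of the state.
- sensors.sense(): the state, without advancing time (a new reading comes with each control period).
- capture(name): name is "side" or "top"; returns a dict with "pixels" (480x640x3 uint8, red, green, blue), "z_map" (480x640 float32, mm along the optical axis (not along the pixel's ray), 0 where there is no reading), "fx", "fy", "cx", "cy" (pixels), "eye" and "rotation" of the camera in the world. Camera axes: x right, y down, z forward; pixel columns grow to the right and rows downward; lengths in mm; the calibration is good to about 2 mm. A picture is of the moment at which its call begins.
- order.finish_job(): hands the job in, once; it reports no verdict.
The state is a dict: "time_s": time; "joints": joint angles; "dq": joint speeds; "tau": joint torques, N m; "eef_pos": TCP position; "ee_rot": TCP orientation; "force": force on the tool from outside, world axes, zero at the start; "wrist_torque": the same for the moment, N m; "grip_width": opening from 0.0 (shut) to 1.0 (fully open).
Only numpy, scipy, OpenCV 4.12 (cv2) and the standard library are available. Lean on these libraries where they do the work, as an engineer would, in place of code of your own. Each camera call takes 0.05 s, during which the arm holds its last target. There are 200 camera calls.

### The job

Lock up the paint chest: fold its hasp down flat over the lock case, then take the loose U-shaped shackle out of the wooden block and push both its legs down through the hasp into the lock until the hidden pawls click and it stays down by itself when you let go. Press down slowly and by feel rather than ramming it home, and leave the other things where they are.

Things in the scene. Friction and masses are not known exactly. Their poses are not given: they have to be found in the camera images.
- lock_top (a point): Centre of the top face of the dark steel lock case (50 x 86 mm, top 85 above the table) on the front of a grey steel paint chest (200 deep, 270 wide, lid level with the case top). It cannot move. z up, y along the chest's front, +x towards the chest. Two round upright holes, 12 diameter, at y = +22 and -22 mm. With the shackle latched, its bow centre is 38 to 56 above, varying by lock.
- lock_hole_l (a point): Mouth of the hole at y = +22 mm (the other is alike). 5 to 24 mm down a spring plate meets the leg's tip; 24 mm farther two hidden pawls snap over steps in the legs; a rigid stop follows 1.5 mm later. Unlatched, the springs lift the shackle about 22 mm. The push rises from 3 to 9-15 N, eases to 7, drops sharply at the click, then climbs steeply. Pushing over about 25 N bends the works.
- hasp (a joint): Angle of the steel hasp strap (rad): 0 = flat on the lock case, grows as it stands up; starts 0.4 to 0.85. Hinge line along lock_top's y axis, 38 to its +x side, 2.5 above it. Strap 72 long, 72 wide, 4 thick; stays at any angle (0.06 N m friction). Flat, its upper face is 4.5 above lock_top, with a 15 x 15 opening over each lock hole (sizes in mm).
- hasp_tip (a point): Middle of the strap's free edge (upper face), 72 from the hinge (sizes in mm).
- shackle: Loose steel U-shackle (0.08 to 0.13 kg; sizes in mm) standing legs down in the wooden block. Origin at the centre of its bow: a flat-sided grip 10 thick (along x), 34 long (along y), 12 high. Two round legs of 9 diameter at y = +22 and -22, their round tips 85 below the origin; alike, so it fits either way round.
- block_top (a point): Centre of the top face of a fixed wooden block, 60 (x) x 100 (y) x 50 high, with two 13 holes, 34 deep, at y = +22 and -22 in which the shackle's legs stand (bow centre 51 above this face) (sizes in mm).
- sponge: bystander, to be left alone: yellow sponge block, 70 x 100 x 35; origin at the middle of its underside (sizes in mm).
- tape: bystander, to be left alone: ring of paper tape, 90 across, 24 high, lying flat; origin at the middle of its underside (sizes in mm).
- jug: bystander, to be left alone: large white bottle, 110 across, 210 tall; origin at the middle of its underside (sizes in mm).
- dropper: bystander, to be left alone: small white bottle, 38 across, 90 tall; origin at the middle of its underside (sizes in mm).
- tub: bystander, to be left alone: small paint tub, 70 across, 50 tall, standing far back on the chest's lid; origin at the middle of its underside (sizes in mm).
- knife: bystander, to be left alone: palette knife lying on the table; origin at the underside, within its length (sizes in mm).
- paintbrush: bystander, to be left alone: paintbrush lying on the table; origin at the underside, within its length (sizes in mm).
Mind the look-alikes: they are no part of the job. What is meant by the shackle is not red, and is the smaller of those in its own colour.

How it is judged:
By the outcome, as a careful person would: the job done as asked, in the order asked, and still so for the second after the job is handed in, with the robot touching nothing.
It also fails if it takes over 58 s, if anything falls off the work surface, if the arm or the gripper's body presses on something with over 40 N, if the wrist force passes 120 N, or if a joint passes its speed limit or range.

## Working session

There is one attempt and no reset: what is moved stays moved. The work goes in short steps, Python scripts to look and compute and a tool call to move; the robot and the scene stay as the last step left them, time stands still between calls to the robot, and variables do not carry over. Pictures are saved under pics/ and viewed, about 8 in all and at most 12, crops included, and the job is handed in when it is done.

Besides the shell and the picture viewer there is one more tool, called after ">>>" as name([rows], argument=value, ...), one row to a line, values as JSON. play_rows: Moves the arm, as the interface text tells. Its arguments: {"type":"object","properties":{"deltas":{"type":"array","items":{"type":"array","items":{"type":"number"}}},"squeeze":{"type":"number"}},"required":["deltas"]}

```bash
mkdir -p pics
cat > h.py <<'E'
import numpy as np, cv2
from rig import sensors, capture, order, ctrl
def pts(c):
    z=c["z_map"]; v,u=np.mgrid[0:480,0:640]
    p=np.stack([(u-c["cx"])/c["fx"]*z,(v-c["cy"])/c["fy"]*z,z],-1)
    P=p@np.array(c["rotation"]).T+np.array(c["eye"]); P[z==0]=np.nan
    return P
def save(img,n): cv2.imwrite("pics/"+n,cv2.cvtColor(np.ascontiguousarray(img),cv2.COLOR_RGB2BGR))
E
python3 - <<'E'
from h import *
for n in("top","side"):
    c=capture(n); save(c["pixels"],n+"0.png"); np.savez(n+"0.npz",**c); print(n,c["fx"],c["cx"],c["cy"],c["eye"],np.round(c["rotation"],3).tolist())
s=sensors.sense(); print(s, ctrl.tcp_to_grasp)
E
```

```text
top 435.36691789261226 321.4245914484276 246.0970498298594 [ 298.29831565   19.9737274  1163.77684698] [0.068, -0.663, 0.742, -0.078]
side 453.6296666038194 322.84948033649044 240.0794963571022 [253.2789289  713.04907458 649.72839049] [0.074, -0.149, 0.88, -0.446]
{'time_s': 0.1, 'joints': array([-1.55738396e+00,  3.13400513e-01,  1.49837044e+00,  2.45074357e-06,
        1.33098555e+00, -2.23379126e-01]), 'dq': array([-0.00212557, -0.00174074, -0.0026057 , -0.00043448,  0.00038339,
       -0.00121643]), 'tau': array([ 2.38184177e-03, -4.12902367e+01, -2.60143805e+01, -2.07612443e-04,
        2.99720246e-03,  1.32445103e-05]), 'eef_pos': array([ 123.15332878, -510.11508189,  230.78548019]), 'ee_rot': array([-5.78592444e-04,  9.92999273e-01,  1.18119026e-01,  6.21634620e-05]), 'force': array([-0.17366085, -0.15234611, -0.27562728]), 'wrist_torque': array([-0.02582021, -0.01873858, -0.02748755]), 'grip_width': 1.0032588906527922} -18.700000000000003
```

View pics/top0.png

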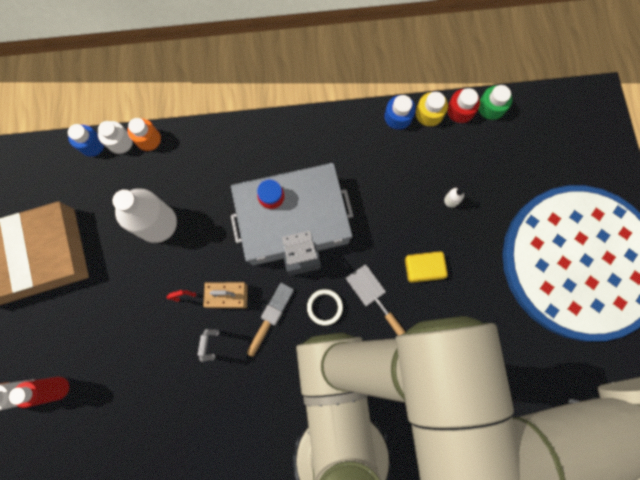

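View pics/side0.png

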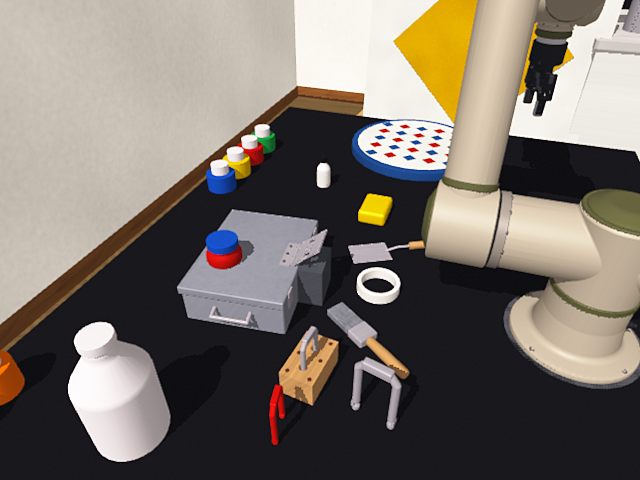

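Candidates: grey U in the wooden block (top 225,294 / side 310,345), large grey U lying on the table (top 207,345 / side 378,385), red U (top 181,295 / side 277,410). The one in the block is the one meant: it is not red, it is the smaller grey one, and it stands in the block.

```bash
sed -i 's/np.array(c\["rotation"\]).T/Rotation.from_quat(np.roll(c["rotation"],-1)).as_matrix().T/; 1a from scipy.spatial.transform import Rotation' h.py
python3 - <<'E'
from h import *
a={n:dict(np.load(n+"0.npz")) for n in("top","side")}
T,S=a["top"],a["side"]
PT,PS=pts(T),pts(S)
print("table z",np.nanmedian(PT[400:420,130:200,2]),np.nanmedian(PS[430:460,420:460,2]))
def hsv(c): return cv2.cvtColor(c["pixels"],cv2.COLOR_RGB2HSV)
def box(n,P,m):
    q=P[m]; 
    if len(q)<5: print(n,len(q));return
    r=cv2.minAreaRect(q[:,:2].astype(np.float32)); print(n,len(q),"rect",np.round(r[0],1),np.round(r[1],1),round(r[2],1),"mean",q.mean(0).round(1))
for n,P,c in(("top",PT,T),("side",PS,S)):
    h=hsv(c)
    wood=(h[...,0]>8)&(h[...,0]<22)&(h[...,1]>70)&(P[...,2]>42)&(P[...,2]<58)
    roi=np.zeros((480,640),bool)
    if n=="top": roi[275:315,195:255]=1
    else: roi[320:410,270:345]=1
    box(n+" block",P,wood&roi)
    g=(h[...,1]<60)&(P[...,2]>65)&roi
    box(n+" shackle",P,g); 
    if g.any(): print(np.nanpercentile(P[g][:,2],[50,95,100]))
    roi[:]=0
    if n=="top": roi[155:275,225:360]=1
    else: roi[205:335,175:335]=1
    lid=roi&(abs(P[...,2]-85)<6); box(n+" lid",P,lid)
    hs=roi&(P[...,2]>93)&(h[...,1]<60); box(n+" hasp",P,hs)
save(np.hstack([cv2.resize(T["pixels"][270:370,150:290],(400,286),interpolation=2),cv2.resize(T["pixels"][220:290,265:345],(327,286),interpolation=2)]),"crop1.png")
save(cv2.resize(S["pixels"][215:425,250:410],(610,800),interpolation=2)[:600],"crop2.png")
save(np.vstack([np.hstack([cv2.resize(T["pixels"][270:370,150:290],(400,286),interpolation=2),cv2.resize(T["pixels"][220:290,265:345],(327,286),interpolation=2)]),cv2.resize(S["pixels"][215:305,180:400],(727,297),interpolation=2)]),"crop3.png")
E
```

```text
table z 0.09914875090862552 -1.2219655523294932
top block 832 rect [434.4 253. ] [101.5  59.6] 83.6 mean [433.5 251.5  50.5]
top shackle 84 rect [433.3 252. ] [50.2  8.2] 84.6 mean [433.  249.7 102.2]
[105.84545462 110.12712709 111.71835223]
top lid 7608 rect [601.7  58.3] [255.8 276.3] 6.7 mean [615.8  57.3  85.8]
top hasp 523 rect [585.9  26.2] [199.4 165.4] 17.7 mean [510.4  47.8 115.2]
side block 1535 rect [434.9 256.3] [101.9  61. ] 83.5 mean [431.9 265.9  48.6]
side shackle 295 rect [434.6 257.8] [50.9 10.6] 82.2 mean [433.9 261.4  92.8]
[ 97.93586111 106.40886092 107.43023413]
side lid 7912 rect [587.9  88.7] [279.4 336.1] 7.4 mean [606.3  83.3  83.9]
side hasp 541 rect [485.3 138.4] [ 58.5 257.8] 14.8 mean [497.8  78.  113.7]
```

View pics/crop3.png

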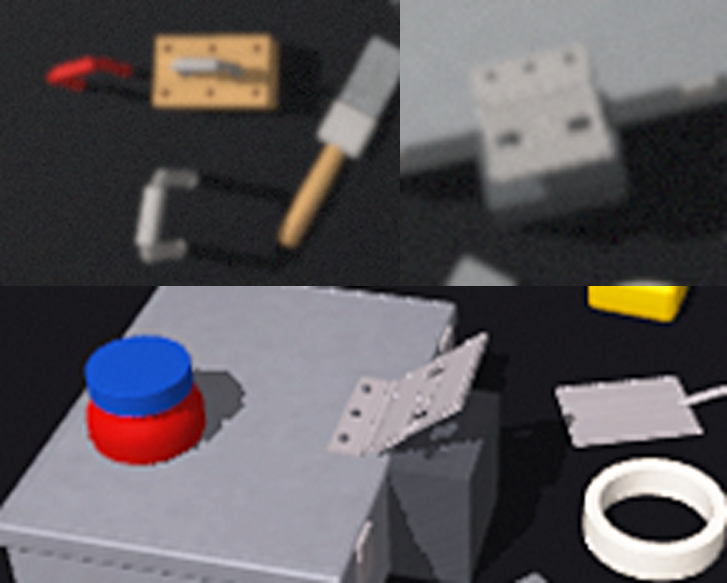

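Top crop: the upright small grey U stands in the wooden block at about (225,292), the red one is to its left and the larger grey one lies below. The hasp stands up over the lock case at about (300,250). Next I measure the lock.

Run:
```python
from h import *
for n,r in(("top",(225,275,270,330)),("side",(225,300,270,335))):
    c=dict(np.load(n+"0.npz")); P=pts(c); h=cv2.cvtColor(c["pixels"],cv2.COLOR_RGB2HSV)
    roi=np.zeros((480,640),bool); roi[r[0]:r[1],r[2]:r[3]]=1
    # lid edges
    big=np.zeros_like(roi)
    if n=="top": big[155:268,225:360]=1
    else: big[200:335,175:335]=1
    m=big&(abs(P[...,2]-85)<3)&(P[...,0]>500); m=cv2.morphologyEx(m.astype(np.uint8),cv2.MORPH_OPEN,np.ones((5,5)))>0
    q=P[m]; 
    rr=cv2.minAreaRect(q[:,:2].astype(np.float32)); print(n,"lid",rr)
    m=roi&(P[...,2]>94)&(P[...,2]<150)&(P[...,0]<545)&(P[...,0]>400)
    q=P[m]; u,s,v=np.linalg.svd(q-q.mean(0),full_matrices=False); nn=v[2]*np.sign(v[2][2])
    k=abs((q-q.mean(0))@nn)<4; q=q[k]; u,s,v=np.linalg.svd(q-q.mean(0),full_matrices=False); nn=v[2]*np.sign(v[2][2])
    print(" hasp n",nn.round(3),"tilt",np.arccos(nn[2]).round(3),"az",np.degrees(np.arctan2(nn[1],nn[0])).round(1),"mean",q.mean(0).round(1),len(q),"zmax",np.percentile(q[:,2],[95,99]).round(1))
    rr=cv2.minAreaRect(q[:,:2].astype(np.float32)); print(" rect",rr)
    d=nn@q.mean(0)
    # lock case top: below hasp, near z 85
    for lo,hi in((80,90),):
        m=roi&(P[...,2]>lo)&(P[...,2]<hi)&(P[...,0]<505); q2=P[m]
        if len(q2)>10: print(" case",len(q2),q2.min(0).round(1),q2.max(0).round(1),cv2.minAreaRect(q2[:,:2].astype(np.float32)))
```

```text
top lid ((609.3621826171875, 56.53173828125), (174.73202514648438, 240.42381286621094), 1.7964262962341309)
 hasp n [0.624 0.069 0.778] tilt 0.679 az 6.3 mean [507.3  47.1 116.4] 492 zmax [135.2 137. ]
 rect ((510.9244689941406, 47.475093841552734), (58.81745910644531, 71.59275817871094), 5.946845531463623)
 case 232 [470.5   2.1  80.3] [504.7  89.5  89.8] ((487.5698547363281, 45.77378463745117), (34.02863311767578, 87.42278289794922), 0.17170141637325287)
side lid ((615.3761596679688, 63.99500274658203), (229.04000854492188, 274.1330261230469), 6.713208198547363)
 hasp n [0.622 0.08  0.779] tilt 0.678 az 7.3 mean [506.3  54.  115.5] 464 zmax [132.7 133.8]
 rect ((508.3883972167969, 51.05384826660156), (50.97930145263672, 73.99671936035156), 6.522363662719727)
 case 390 [472.2   2.1  80. ] [504.9  94.1  86.1] ((488.526611328125, 48.078983306884766), (32.7000732421875, 91.98859405517578), 0.011619986034929752)
```

>>> play_rows([
  [0.5, 0.77, 0, 0, 0, 0.77, -1],
  [0.5, 0.77, 0, 0, 0, 0.77, -1],
  [0.5, 0.77, 0, 0, 0, 0.77, -1],
  [0.5, 0.77, 0, 0, 0, 0.77, -1],
  [0.5, 0.77, 0, 0, 0, 0.77, -1],
  [0.5, 0.77, 0, 0, 0, 0.77, -1],
  [0.5, 0.77, 0, 0, 0, 0.77, -1],
  [0.5, 0.77, 0, 0, 0, 0.77, -1],
])

```text
time_s: 0.77
eef_pos: [283.6, -262.2, 231.2]
ee_rot: [-0.0, 0.904, 0.428, 0.0]
force: [0.8, -0.7, 1.0]
grip_width: 0.0
```

>>> play_rows([
  [0.5, 0.77, 0, 0, 0, 0.77, -1],
  [0.5, 0.77, 0, 0, 0, 0.77, -1],
  [0.5, 0.77, 0, 0, 0, 0.77, -1],
  [0.5, 0.77, 0, 0, 0, 0.77, -1],
  [0.5, 0.77, 0, 0, 0, 0.77, -1],
  [0.5, 0.77, 0, 0, 0, 0.77, -1],
  [0.5, 0.77, 0, 0, 0, 0.77, -1],
  [0.5, 0.77, 0, 0, 0, 0.77, -1],
])

```text
time_s: 1.43
eef_pos: [443.7, -15.6, 231.2]
ee_rot: [-0.0, 0.721, 0.693, -0.0]
force: [0.6, -1.1, 0.3]
grip_width: -0.001
```

>>> play_rows([
  [0.56, 0.78, 0, 0, 0, 0.73, -1],
  [0.56, 0.77, 0, 0, 0, 0.73, -1],
  [0, 0, -0.7, 0, 0, 0, -1],
  [0, 0, -0.7, 0, 0, 0, -1],
  [0, 0, -0.7, 0, 0, 0, -1],
  [0, 0, -0.3, 0, 0, 0, -1],
  [0, 0, -0.3, 0, 0, 0, -1],
  [0, 0, -0.3, 0, 0, 0, -1],
])

```text
time_s: 2.1
eef_pos: [487.6, 44.5, 110.3]
ee_rot: [-0.0, 0.667, 0.745, -0.0]
force: [0.9, -0.5, 1.2]
grip_width: -0.003
```

>>> play_rows([
  [0, 0, -0.2, 0, 0, 0, -1],
  [0, 0, -0.2, 0, 0, 0, -1],
  [0, 0, -0.1, 0, 0, 0, -1],
  [0, 0, -0.05, 0, 0, 0, -1],
  [0, 0, 0, 0, 0, 0, -1],
])

```text
time_s: 2.52
eef_pos: [487.9, 44.4, 89.6]
ee_rot: [-0.0, 0.668, 0.745, -0.0]
force: [-0.9, 0.1, -0.2]
grip_width: 0.0
```

>>> play_rows([
  [0, 0, -0.03, 0, 0, 0, -1],
  [0, 0, -0.03, 0, 0, 0, -1],
  [0, 0, 0, 0, 0, 0, -1],
])

```text
time_s: 2.77
eef_pos: [488.3, 44.4, 89.1]
ee_rot: [0.001, 0.667, 0.745, 0.0]
force: [-10.2, 0.7, 23.1]
grip_width: 0.006
```

>>> play_rows([
  [0, 0, 0.3, 0, 0, 0, -1],
  [0, 0, 0.8, 0, 0, 0, -1],
  [0, 0, 0.8, 0, 0, 0, -1],
  [0, 0.5, 0.8, 0, 0, 0, 1],
  [-0.2, 0.8, 0.5, 0, 0, -0.4, 1],
  [-0.2, 0.8, 0, 0, 0, -0.4, 1],
  [-0.2, 0.8, 0, 0, 0, -0.4, 1],
  [-0.2, 0.8, 0, 0, 0, -0.4, 1],
])

```text
time_s: 3.43
eef_pos: [455.6, 193.9, 215.6]
ee_rot: [0.0, 0.728, 0.685, 0.001]
force: [0.7, 0.7, 0.5]
grip_width: 0.707
```

>>> play_rows([
  [-0.2, 0.8, 0, 0, 0, -0.3, 1],
  [-0.2, 0.7, 0, 0, 0, -0.2, 1],
  [0, 0, 0, 0, 0, 0, 1],
])

```text
time_s: 3.68
eef_pos: [438.5, 256.3, 215.2]
ee_rot: [-0.0, 0.744, 0.668, 0.001]
force: [0.3, 0.0, -0.1]
grip_width: 0.998
```

Run:
```python
from h import *
for n in("top","side"):
    c=capture(n); np.savez(n+"1.npz",**c)
    save(cv2.resize(c["pixels"][(slice(220,320) if n=="top" else slice(200,420)),(slice(190,340) if n=="top" else slice(230,400))],None,fx=(5 if n=="top" else 2.7),fy=(5 if n=="top" else 2.7),interpolation=2),n+"1.png")
print(sensors.sense()["eef_pos"])
```

```text
[439.73773267 253.09534908 215.0500948 ]
```

View pics/top1.png

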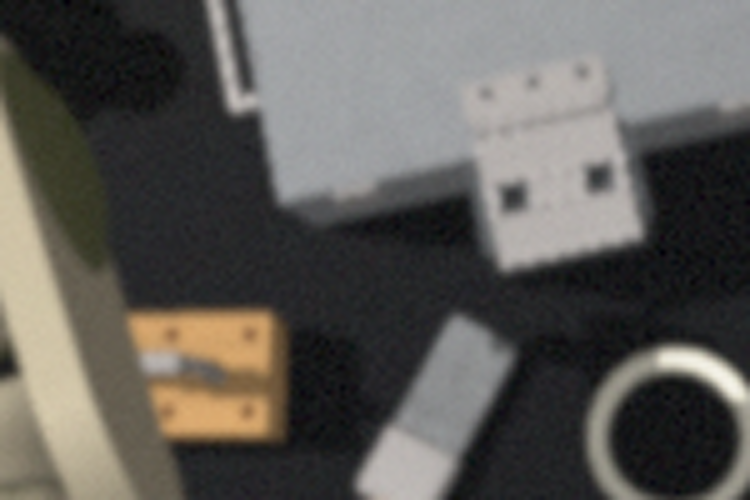

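View pics/side1.png

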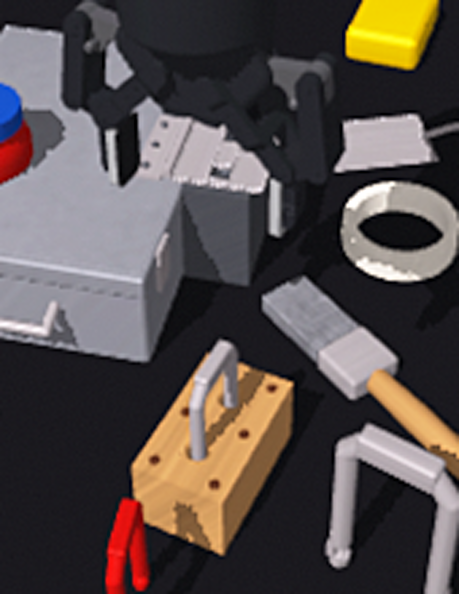

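Run:
```python
from h import *
c=dict(np.load("top1.npz")); g=cv2.cvtColor(c["pixels"],cv2.COLOR_RGB2GRAY).astype(float)
R=Rotation.from_quat(np.roll(c["rotation"],-1)).as_matrix()
o=[]
for u0,v0 in((292.6,259.2),(309.8,255.4)):
    v,u=np.mgrid[int(v0)-4:int(v0)+6,int(u0)-4:int(u0)+6]
    w=np.clip(130-g[v,u],0,None); w[np.hypot(u-u0,v-v0)>3.6]=0
    uu,vv=(w*u).sum()/w.sum(),(w*v).sum()/w.sum()
    d=R@[(uu-c["cx"])/c["fx"],(vv-c["cy"])/c["fy"],1]; p=c["eye"]+d*(89.5-c["eye"][2])/d[2]; o.append(p); print(uu,vv,p)
e=o[0]-o[1]; print("mid",(o[0]+o[1])/2,"len",np.hypot(*e[:2]),"yaw",np.degrees(np.arctan2(-e[0],e[1])))
```

```text
292.16521739130434 259.0038647342995 [498.93640538  68.70049101  89.5       ]
309.27244582043346 255.01651186790505 [504.24497688  25.01834274  89.5       ]
mid [501.59069113  46.85941687  89.5       ] len 44.00353404573133 yaw 6.92902075392395
```

>>> play_rows([
  [-0.12, 0.03, -0.6, 0, 0, 0, 1],
  [0, 0, -0.6, 0, 0, 0, 1],
  [0, 0, -0.6, 0, 0, 0, 1],
  [0, 0, -0.5, 0, 0, 0, 1],
  [0, 0, -0.5, 0, 0, 0, 1],
  [0, 0, -0.5, 0, 0, 0, 1],
  [0, 0, 0, 0, 0, 0, 1],
])

```text
time_s: 4.37
eef_pos: [433.9, 252.0, 79.9]
ee_rot: [-0.001, 0.746, 0.666, -0.003]
force: [-0.2, -0.1, 0.4]
grip_width: 0.998
```

>>> play_rows([
  [0, 0, 0.06, 0, 0, 0, -1],
  [0, 0, 0, 0, 0, 0, -1],
  [0, 0, 0, 0, 0, 0, -1],
  [0, 0, 0, 0, 0, 0, -1],
  [0, 0, 0, 0, 0, 0, -1],
  [0, 0, 0, 0, 0, 0, -1],
], squeeze=60)

```text
time_s: 4.87
eef_pos: [435.3, 253.7, 85.7]
ee_rot: [0.0, 0.745, 0.667, 0.0]
force: [-0.3, -0.2, -0.6]
grip_width: 0.143
```

>>> play_rows([
  [0, 0, 0.2, 0, 0, 0, -1],
  [0, 0, 0.3, 0, 0, 0, -1],
  [0, 0, 0.4, 0, 0, 0, -1],
  [0, 0, 0.5, 0, 0, 0, -1],
  [0, 0, 0.6, 0, 0, 0, -1],
  [0, 0, 0.6, 0, 0, 0, -1],
  [0, 0, 0.4, 0, 0, 0, -1],
  [0, 0, 0, 0, 0, 0, -1],
])

```text
time_s: 5.53
eef_pos: [436.3, 254.1, 209.0]
ee_rot: [0.001, 0.745, 0.667, 0.003]
force: [-0.1, -0.3, -0.3]
grip_width: 0.099
```

>>> play_rows([
  [0.2, -0.65, 0, 0, 0, 0.27, -1],
  [0.2, -0.65, 0, 0, 0, 0.27, -1],
  [0.2, -0.65, 0, 0, 0, 0.27, -1],
  [0.2, -0.65, 0, 0, 0, 0.27, -1],
  [0.2, -0.65, 0, 0, 0, 0.27, -1],
  [0.2, -0.65, 0, 0, 0, 0.27, -1],
  [0.2, -0.65, 0, 0, 0, 0.27, -1],
  [0.2, -0.62, 0, 0, 0, 0.27, -1],
])

```text
time_s: 6.2
eef_pos: [498.9, 45.5, 204.5]
ee_rot: [-0.001, 0.665, 0.747, -0.0]
force: [0.9, 0.7, -2.2]
grip_width: 0.101
```

>>> play_rows([
  [0, 0, -0.2, 0, 0, 0, -1],
  [0, 0, 0, 0, 0, 0, -1],
  [0, 0, 0, 0, 0, 0, -1],
])

```text
time_s: 6.45
eef_pos: [498.5, 47.4, 196.4]
ee_rot: [-0.001, 0.665, 0.747, -0.001]
force: [0.9, 0.2, -0.6]
grip_width: 0.103
```

Run:
```python
from h import *
s=sensors.sense(); print(s["eef_pos"],s["ee_rot"],s["force"],s["grip_width"])
c=capture("side"); np.savez("side2.npz",**c); t=capture("top"); np.savez("top2.npz",**t)
save(np.hstack([cv2.resize(c["pixels"][140:320,220:360],None,fx=3,fy=3,interpolation=2),cv2.resize(t["pixels"][200:320,250:340],None,fx=4,fy=4.5,interpolation=2)]),"s2.png")
```

```text
[498.45700842  47.35323776 196.4280639 ] [-1.00790512e-03  6.65309778e-01  7.46566555e-01 -5.12650664e-04] [ 0.87123742  0.24010375 -0.63335781] 0.10299033389037206
```

View pics/s2.png

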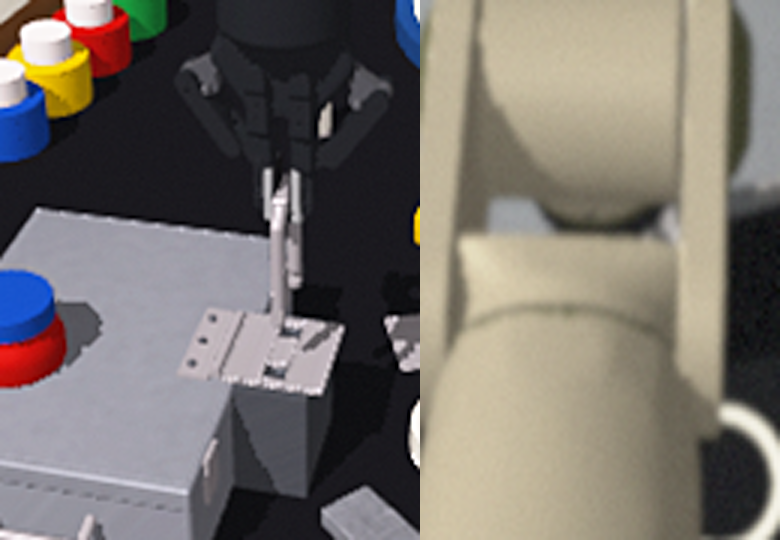

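Run:
```python
from h import *
c=dict(np.load("side2.npz")); P=pts(c); g=cv2.cvtColor(c["pixels"],cv2.COLOR_RGB2GRAY).astype(int)
R=Rotation.from_quat(np.roll(c["rotation"],-1)).as_matrix()
def ray(u,v,z):
    d=R@[(u-c["cx"])/c["fx"],(v-c["cy"])/c["fy"],1]; return c["eye"]+d*(z-c["eye"][2])/d[2]
for a,b in((311.7,263.7),(316.7,250.7)): print("open",ray(a,b,89.5).round(1))
print(g[244:272,300:328])
roi=np.zeros((480,640),bool); roi[205:256,300:325]=1
m=roi&(P[...,2]>112)&(P[...,2]<180)&(abs(P[...,0]-498)<30)&(abs(P[...,1]-47)<45)
q=P[m]; vs,us=np.where(m)
for lab,k in(("near",q[:,1]>47),("far",q[:,1]<47)):
    print(lab,k.sum())
    for zl in range(112,180,12):
        j=k&(q[:,2]>=zl)&(q[:,2]<zl+12)
        if j.any(): print(zl,q[j].mean(0).round(1),q[j].min(0).round(1),q[j].max(0).round(1),us[j].mean().round(1),vs[j].mean().round(1))
# tip
j=q[:,1]>47; i=vs[j].max(); print("tip row",i,us[j][vs[j]==i], q[j][vs[j]==i].round(1))
```

```text
open [497.4  72.5  89.5]
open [502.3  30.3  89.5]
[[178 134 164 178 175 160 166 150 124 118 159 176 173 181 131  75  72  31
    0   3   7   8   9  13  12  12  14  13]
 [155 120 166 187 188 191 193 181 180 186 176 171 173 176 124 106 124  96
   58  50  29   6   4   2   0   3   3   9]
 [125 158 184 185 187 188 187 189 192 189 176 171 173 175 130 160 185 171
  149 144 133 160 134 105  95  64  52  29]
 [105 170 192 186 188 186 185 188 187 187 174 174 176 163 124 195 219 206
  217 203 217 228 198 183 176 157 151 144]
 [119 169 187 186 186 185 185 185 184 186 180 171 160 136 104 189 212 193
  233 209 213 196 181 188 192 197 200 211]
 [150 183 186 186 186 185 185 184 183 186 188 174 176 124  64 104 127 138
  187 161 144 183 187 186 189 193 197 181]
 [170 188 186 187 186 186 187 184 183 185 187 191 198 117  43  68  86 114
  111  82 121 173 186 189 195 173 163 121]
 [182 187 186 185 184 185 185 182 185 185 186 191 157  87  64  61  62  71
   79  82 154 184 187 194 177 116  87  93]
 [186 186 185 185 185 185 184 183 186 184 187 186 168 147 140 132 134 150
  132 103 166 191 193 177 117  91  95  9
[... 2392 characters left out ...]
[495.2  74.8 154. ] [491.7  71.9 148.1] [499.5  78.8 159.8] 312.0 237.8
160 [494.9  74.7 166.2] [491.4  71.3 160.7] [498.8  77.  171.9] 312.1 232.4
172 [494.9  74.8 176. ] [492.   71.2 172.3] [499.   77.8 179.1] 312.0 228.1
far 97
124 [500.8  29.5 132.3] [497.2  25.  126.6] [504.9  33.9 135.7] 317.4 233.4
136 [499.8  31.1 143.7] [497.2  27.3 137.2] [502.7  34.8 147. ] 317.6 229.2
148 [500.3  31.1 154. ] [496.7  29.  148. ] [505.6  34.7 159.1] 317.3 224.7
160 [500.7  31.  165.8] [497.2  27.9 160.3] [505.9  35.1 171.7] 317.1 219.6
172 [502.   30.1 174.8] [497.2  27.1 172.1] [506.2  33.  179.8] 316.6 215.3
tip row 249 [311 312 313] [[497.6  74.6 127. ]
 [495.8  73.8 126.9]
 [494.1  73.  126.7]]
```

>>> play_rows([
  [0.04, -0.03, -0.3, 0, 0, 0, -1],
  [0, 0, -0.3, 0, 0, 0, -1],
  [0, 0, -0.2, 0, 0, 0, -1],
  [0, 0, 0, 0, 0, 0, -1],
  [0, 0, 0, 0, 0, 0, -1],
])

```text
time_s: 6.97
eef_pos: [500.6, 46.1, 165.4]
ee_rot: [-0.0, 0.665, 0.747, -0.0]
force: [0.3, -0.0, -0.8]
grip_width: 0.1
```

Run:
```python
from h import *
s=sensors.sense(); print(s["eef_pos"],s["ee_rot"],s["force"],s["grip_width"])
c=capture("side"); np.savez("side3.npz",**c)
save(cv2.resize(c["pixels"][205:285,275:355],None,fx=7.5,fy=7.5,interpolation=2),"s3.png")
R=Rotation.from_quat(np.roll(c["rotation"],-1)).as_matrix()
def proj(p):
    q=R.T@(np.array(p)-c["eye"]); return (c["fx"]*q[0]/q[2]+c["cx"],c["fy"]*q[1]/q[2]+c["cy"])
yaw=np.radians(6.8); ex=np.array([np.cos(yaw),np.sin(yaw)]);ey=np.array([-np.sin(yaw),np.cos(yaw)])
for lt in((500,47.7),(501.6,46.9)):
  for sgn in(1,-1):
    o=np.array(lt)+22*sgn*ey
    print(lt,sgn,[np.round(proj([*(o+a*7.5*ex+b*7.5*ey),89.5]),1).tolist() for a,b in((-1,-1),(-1,1),(1,1),(1,-1))])
```

```text
[500.64880937  46.08955323 165.42777133] [-1.30793243e-04  6.64940036e-01  7.46896730e-01 -7.87128079e-05] [ 0.34743777 -0.04144719 -0.81181926] 0.09954592768345447
(500, 47.7) 1 [[316.8, 261.0], [315.1, 265.7], [307.6, 264.6], [309.4, 259.9]]
(500, 47.7) -1 [[321.7, 247.7], [320.1, 252.1], [312.8, 251.1], [314.5, 246.7]]
(501.6, 46.9) 1 [[316.2, 260.5], [314.5, 265.3], [307.0, 264.2], [308.8, 259.5]]
(501.6, 46.9) -1 [[321.1, 247.3], [319.5, 251.7], [312.2, 250.7], [313.9, 246.4]]
```

View pics/s3.png

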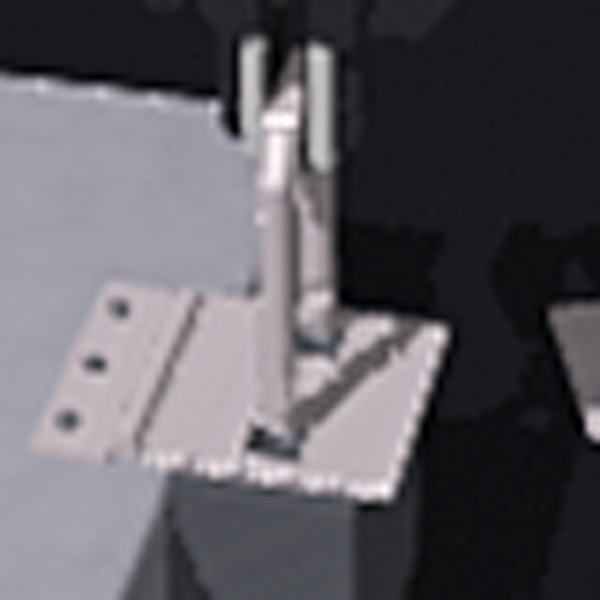

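>>> play_rows([
  [0.01, 0, -0.1, 0, 0, 0, -1],
  [0, 0, -0.1, 0, 0, 0, -1],
  [0, 0, -0.05, 0, 0, 0, -1],
  [0, 0, 0, 0, 0, 0, -1],
])

```text
time_s: 7.35
eef_pos: [500.9, 45.7, 154.8]
ee_rot: [-0.0, 0.665, 0.747, -0.0]
force: [-0.8, -0.2, -1.5]
grip_width: 0.099
```

>>> play_rows([
  [0, 0, -0.05, 0, 0, 0, -1],
  [0, 0, -0.05, 0, 0, 0, -1],
  [0, 0, 0, 0, 0, 0, -1],
])

```text
time_s: 7.6
eef_pos: [501.0, 45.7, 150.9]
ee_rot: [-0.0, 0.665, 0.747, -0.0]
force: [-0.3, -0.2, -1.8]
grip_width: 0.1
```

>>> play_rows([
  [0, 0, -0.05, 0, 0, 0, -1],
  [0, 0, -0.05, 0, 0, 0, -1],
  [0, 0, -0.05, 0, 0, 0, -1],
  [0, 0, 0, 0, 0, 0, -1],
])

```text
time_s: 7.93
eef_pos: [501.2, 45.7, 145.1]
ee_rot: [-0.0, 0.665, 0.747, 0.0]
force: [0.4, 0.1, 0.3]
grip_width: 0.104
```

>>> play_rows([
  [0, 0, -0.05, 0, 0, 0, -1],
  [0, 0, -0.05, 0, 0, 0, -1],
  [0, 0, -0.05, 0, 0, 0, -1],
  [0, 0, 0, 0, 0, 0, -1],
])

```text
time_s: 8.27
eef_pos: [501.2, 45.8, 139.1]
ee_rot: [-0.0, 0.665, 0.747, 0.0]
force: [-0.0, 1.9, 2.9]
grip_width: 0.097
```

>>> play_rows([
  [0, 0, -0.05, 0, 0, 0, -1],
  [0, 0, -0.05, 0, 0, 0, -1],
  [0, 0, 0, 0, 0, 0, -1],
])

```text
time_s: 8.52
eef_pos: [501.2, 45.8, 135.2]
ee_rot: [-0.0, 0.665, 0.747, 0.0]
force: [-0.4, 2.8, 3.5]
grip_width: 0.097
```

>>> play_rows([
  [0, 0, -0.05, 0, 0, 0, -1],
  [0, 0, -0.05, 0, 0, 0, -1],
  [0, 0, 0, 0, 0, 0, -1],
])

```text
time_s: 8.77
eef_pos: [501.5, 45.8, 131.8]
ee_rot: [0.0, 0.665, 0.747, 0.0]
force: [0.1, 2.3, 6.5]
grip_width: 0.102
```

>>> play_rows([
  [0, 0, -0.05, 0, 0, 0, -1],
  [0, 0, -0.05, 0, 0, 0, -1],
  [0, 0, 0, 0, 0, 0, -1],
])

```text
time_s: 9.02
eef_pos: [501.4, 45.7, 127.6]
ee_rot: [0.0, 0.665, 0.747, 0.0]
force: [0.2, 3.9, 3.8]
grip_width: 0.102
```

>>> play_rows([
  [0, 0, -0.04, 0, 0, 0, -1],
  [0, 0, -0.04, 0, 0, 0, -1],
  [0, 0, 0, 0, 0, 0, -1],
])

```text
time_s: 9.27
eef_pos: [501.3, 45.8, 124.2]
ee_rot: [0.0, 0.665, 0.747, 0.0]
force: [-0.2, 2.5, 3.2]
grip_width: 0.105
```

>>> play_rows([
  [0, 0, -0.03, 0, 0, 0, -1],
  [0, 0, -0.03, 0, 0, 0, -1],
  [0, 0, 0, 0, 0, 0, -1],
])

```text
time_s: 9.52
eef_pos: [501.1, 45.8, 121.5]
ee_rot: [-0.0, 0.665, 0.747, 0.0]
force: [1.1, 3.3, 2.5]
grip_width: 0.099
```

>>> play_rows([
  [0, 0, -0.03, 0, 0, 0, -1],
  [0, 0, -0.03, 0, 0, 0, -1],
  [0, 0, 0, 0, 0, 0, -1],
])

```text
time_s: 9.77
eef_pos: [501.6, 45.7, 120.0]
ee_rot: [0.001, 0.665, 0.747, 0.001]
force: [-0.7, 3.5, 9.9]
grip_width: 0.101
```

>>> play_rows([
  [0, 0, -0.02, 0, 0, 0, -1],
  [0, 0, 0, 0, 0, 0, -1],
])

```text
time_s: 9.93
eef_pos: [502.0, 45.7, 119.9]
ee_rot: [0.001, 0.665, 0.747, 0.001]
force: [-2.0, 3.2, 15.0]
grip_width: 0.102
```

>>> play_rows([
  [0, 0, -0.02, 0, 0, 0, -1],
  [0, 0, 0, 0, 0, 0, -1],
])

```text
time_s: 10.1
eef_pos: [502.3, 45.6, 119.7]
ee_rot: [0.001, 0.665, 0.747, 0.001]
force: [-2.4, 3.8, 19.8]
grip_width: 0.102
```

>>> play_rows([
  [0, 0, -0.02, 0, 0, 0, -1],
  [0, 0, 0, 0, 0, 0, -1],
])

```text
time_s: 10.27
eef_pos: [502.6, 45.6, 119.6]
ee_rot: [0.002, 0.665, 0.747, 0.001]
force: [-2.9, 4.4, 25.8]
grip_width: 0.1
```

>>> play_rows([
  [0, 0, 0.05, 0, 0, 0, -1],
  [0, 0, 0.02, 0, 0, 0, -1],
  [0, 0, 0, 0, 0, 0, -1],
  [0, 0, 0, 0, 0, 0, -1],
])

```text
time_s: 10.6
eef_pos: [501.5, 45.6, 120.4]
ee_rot: [0.001, 0.665, 0.747, 0.0]
force: [-0.9, 2.7, 9.3]
grip_width: 0.101
```

>>> play_rows([
  [0, 0, 0.03, 0, 0, 0, -1],
  [0, 0, 0, 0, 0, 0, -1],
  [0, 0, 0, 0, 0, 0, -1],
])

```text
time_s: 10.85
eef_pos: [501.4, 45.7, 121.2]
ee_rot: [0.0, 0.665, 0.747, 0.0]
force: [-1.0, 3.2, 7.0]
grip_width: 0.101
```

>>> play_rows([
  [0, 0, 0.03, 0, 0, 0, -1],
  [0, 0, 0, 0, 0, 0, -1],
  [0, 0, 0, 0, 0, 0, -1],
])

```text
time_s: 11.1
eef_pos: [501.0, 45.7, 121.7]
ee_rot: [-0.0, 0.665, 0.747, -0.0]
force: [0.1, 3.3, -0.6]
grip_width: 0.1
```

>>> play_rows([
  [0, 0, 0.03, 0, 0, 0, -1],
  [0, 0, 0, 0, 0, 0, -1],
  [0, 0, 0, 0, 0, 0, -1],
])

```text
time_s: 11.35
eef_pos: [500.5, 45.8, 122.2]
ee_rot: [-0.001, 0.665, 0.747, -0.001]
force: [2.2, 2.8, -13.9]
grip_width: 0.101
```

It resists a light upward pull (−14 N), so it is latched. I ease off, open and retreat.

>>> play_rows([
  [0, 0, -0.03, 0, 0, 0, -1],
  [0, 0, 0, 0, 0, 0, 0],
  [0, 0, 0, 0, 0, 0, 0],
  [0, 0, 0, 0, 0, 0, 0],
  [0, 0, 0, 0, 0, 0, 0],
  [0, 0, 0.3, 0, 0, 0, 0],
  [0, 0, 0.6, 0, 0, 0, 0],
  [0, 0, 0.8, 0, 0, 0, 0],
])

```text
time_s: 12.02
eef_pos: [500.2, 45.6, 189.7]
ee_rot: [-0.001, 0.665, 0.747, -0.001]
force: [0.4, 0.2, 0.8]
grip_width: 0.5
```

>>> play_rows([
  [0, 0, 0.8, 0, 0, 0, 0],
  [0, -0.8, 0.3, 0, 0, 0, 0],
  [0, -0.8, 0, 0, 0, 0, 0],
  [0, -0.8, 0, 0, 0, 0, 0],
  [0, -0.8, 0, 0, 0, 0, 0],
  [0, -0.5, 0, 0, 0, 0, 0],
  [0, 0, 0, 0, 0, 0, 0],
  [0, 0, 0, 0, 0, 0, 0],
])

```text
time_s: 12.68
eef_pos: [501.0, -103.0, 234.2]
ee_rot: [0.0, 0.666, 0.746, 0.0]
force: [0.2, 0.4, 0.0]
grip_width: 0.502
```

Run:
```python
from h import *
c=capture("side"); np.savez("side4.npz",**c); P=pts(c)
save(cv2.resize(c["pixels"][150:430,220:440],None,fx=2.1,fy=2.1,interpolation=2),"s4.png")
q=P[200:265,295:330].reshape(-1,3); q=q[(abs(q[:,0]-500)<12)&(abs(q[:,1]-47)<30)&(q[:,2]>95)&(q[:,2]<190)]
print(len(q),np.percentile(q[:,2],[50,95,99]).round(1))
```

```text
206 [126.3 141.7 143. ]
```

View pics/s4.png

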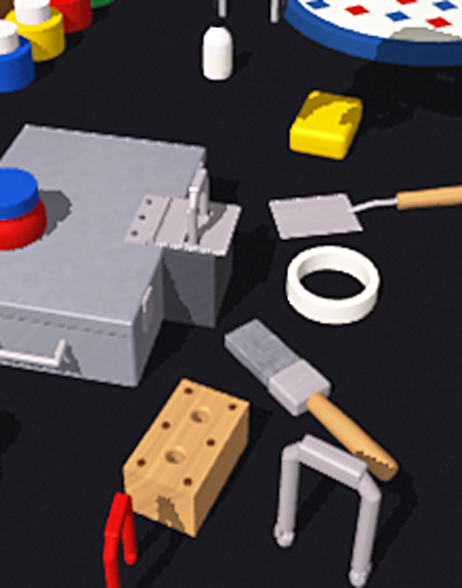

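The picture shows the shackle down through the flat hasp at crop (197,205), released. The block is empty and the other things are where they were.

```bash
python3 -c "
from h import *
print(order.finish_job())"
```

```text
the job is handed in; nothing more can be done
None
```

The paint chest is locked, and I handed the job in at about 13 s of the 58 s allowed. I folded the hasp flat, took the small grey shackle out of the wooden block, and pressed it in small steps through the hasp into the lock.

**Checks that passed:**
- **Latched:** the push eased off and then climbed steeply against the stop. An upward pull then met about 14 N of resistance, with the shackle staying put.
- **Stays down:** after I let go, the bow centre measured about 51 mm above the lock top, inside the 38–56 mm range. Unlatched, the springs would have lifted it about 22 mm.
- **Other things:** in the last picture the objects in view look unmoved. The large bottle and part of the tub were outside that crop, but the arm did not go near them.

**Less certain:**
- **Press force:** the peak reading was 25.8 N, slightly above the roughly 25 N limit. It came at the stop for one step, and I backed off at once. The pull test came after this and the lock held.
- **The click:** I did not see it as a clean force drop, because the readings were noisy by 1–2 N. That the shackle latched rests on the pull test and on it staying down.

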